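# Hang the lacquered headband on the drying bar

## Task

The headband frame in the cradle is freshly lacquered: pick up the wooden-handled hook, lift the headband by the inside of its crown with it, and hang it over the bar of the drying stand so that it hangs well balanced, square across the bar with one leg on each side, without touching the headband with the gripper. Set it down gently by feel, never leaning hard on the bar or on the ledge below it, slip the hook out and lay it back in its rest. Leave everything else where it is.

Things in the scene. Friction and masses are not known exactly. Their poses are not given: they have to be found in the camera images.
- hook: Lifting hook, 100 g: square wooden handle 100 x 20 x 20 mm and a steel rod 8 mm thick leaving the middle of its front face along +x. Origin: middle of the handle's underside; x towards the rod's tip, z up. Rod axis 10 mm above the origin. Balance point about 50 mm ahead of the origin. Grip the handle across its width from above, firmly (80 N or more) lest it pitch. Starts level in its rest.
- hook_grip (a point): Centre of the hook's handle, 10 mm above the hook's origin.
- hook_tip (a point): Top of the rod's upturned end: 163 mm ahead of hook_grip along the rod and 16 mm above the rod's axis (12 mm above the rod's top). The straight rod runs from 50 to 160 mm ahead of hook_grip; the upturned end keeps a hung thing from slipping off.
- rest: Fixed dark-wood rest, base 150 x 60 x 8 mm. Origin on the bench below hook_grip when the hook lies in place (hook_grip then 35 mm up); x along the hook to its tip. Saddle at x = -42 mm carries the handle's underside at 25 mm, saddle at x = +78 mm the rod's underside at 31 mm above the bench. Brass cheeks flare outward as lead-ins, about 12 mm above each seat, 2 mm clearance each side.
- headband: Lacquered brass headband, 0.3 kg: upright inverted U in its x-z plane, band 4 mm thick, 28 mm wide along y, half-round crown of inner radius 50 on straight legs 100 mm apart, steel feet 14 x 30 x 16 mm (90 mm between them). 118 wide, 110 high plus beads. Origin: midway between the feet at their underside, z up, y is the way to reach through the arch. Centre of mass 66 mm below the crown's inside.
- headband_crown (a point): Middle of the underside of the headband's crown, 106 mm above the headband's origin.
- cradle: Fixed cork-topped board 170 x 70 x 12 mm where the headband starts standing; origin at the centre of its underside, x along the board. Each foot stands on the board in a pocket with walls 12 mm high and about 4 mm clearance: lift the headband straight up 15 mm or more to free it.
- stand: Fixed drying stand. Origin on the bench at the centre of its 110 x 100 x 12 mm base plate, under the post (16 mm thick, 202 mm tall). A clamp on the post, 32 x 32 mm, carries a level wooden bar 12 mm thick above the stand's -y axis, free end at y = -140 mm. The clamp's height is NOT reported: the bar's top is 130 to 190 mm above the bench. Find it by touch or sight. The clamp does not slip.
- stand_foot (a point): Point on the bench under the bar, 85 mm out from the post axis. Above it, 56 mm below the bar's top, the same clamp carries a blue-felt ledge 50 mm wide (25 each side of the bar) out to 125 mm from the post axis. A rod beside the bar, its axis at the bar-top height less 4 mm as it gives up its load, lands on the ledge 48 mm farther down. The headband's legs pass outside the ledge.
- jar: Bystander: glass jar, 68 mm diameter, 100 tall; origin under its centre.
- bowl: Bystander: blue bowl, 90 mm across, 50 tall; origin under its centre.
- mandrel: Bystander: steel ring mandrel with wooden handle lying along its x, 230 long, 28 thick; origin at the underside, middle.
- pliers: Bystander: blue-handled pliers lying along x, 175 long, 70 wide, 14 high; origin at the underside, middle.
- pumice: Bystander: grey pumice block 75 x 45 x 30 mm; origin under its centre.
- tray: Bystander: wooden tray of rings 130 x 90 x 22 mm; origin under its centre.
- mallet: Bystander: wooden mallet lying along its x, 185 long, head 85 wide, 48 high; origin at the underside, near the middle.
There are look-alikes about, which are no part of the job. Leave any blue or turquoise look-alike of the rest alone.

How it is judged:
On the way, in this order (a step that is already met when the one before it is completed fails the run):
1. the headband hangs on the hook, lifted clear of its cradle (contact force between hook and headband above 0.5 N and z of headband_crown in the frame of cradle above 0.138 m and contact force between headband and cradle below 0.1 N and contact force between headband and stand below 0.1 N), for 0.2 s.
2. the headband hangs over the bar, one leg each side, and the hook no longer carries it (contact force between headband and stand above 0.5 N and contact force between hook and headband below 0.1 N and x of headband_crown in the frame of stand between -0.03 and 0.03 m and y of headband_crown in the frame of stand between -0.125 and -0.04 m and height (world z) of headband_crown above 0.11 m and angle between headband's own z axis and vertical below 0.45 rad and angle between the y axis of headband and the y axis of stand, either way round below 0.35 rad and linear speed of headband below 0.03 m/s), for 0.3 s.
At the end, for the whole second after the job is handed in: Headband still over the bar, a leg each side: crown within 30 mm of the bar line, 40-125 mm from the post axis, leaning under 0.45 rad, within 0.35 rad of the bar direction, off the hook. Hook released, still in its rest: within 20 mm along, 10 mm across, 7 mm in height, 0.15 rad (all of step 2 and x of hook_grip in the frame of rest between -0.02 and 0.02 m and y of hook_grip in the frame of rest between -0.01 and 0.01 m and z of hook_grip in the frame of rest between 0.028 and 0.042 m and angle between the x axis of hook and the x axis of rest, either way round below 0.15 rad and linear speed of hook below 0.02 m/s and contact force between hook and the fingers below 0.1 N); the robot touches nothing.
It fails at once if the gripper or arm touches the lacquered headband (contact force between any of the arm, the fingers and headband above 0.3 N).
It fails at once if the headband falls down (height (world z) of headband_crown below 0.085 m).
It fails at once if the headband is struck or pressed hard (over 20 N) against the stand (contact force between headband and stand above 20 N).
It fails at once if the hook is pressed hard (over 10 N) on the stand's bar or ledge (contact force between hook and stand above 10 N).
It fails at once if a bystander is moved by more than 20 mm (distance of any of jar, bowl, mandrel, pliers, pumice, tray, mallet from where it was at the start of the episode above 0.02 m).
It also fails if it takes over 72 s, if anything falls off the work surface, if the arm or the gripper's body presses on something with over 40 N, if the wrist force passes 120 N, or if a joint passes its speed limit or range.

## Robot

A 6-joint arm with a two-finger parallel gripper is mounted at the origin on the work surface. World frame = base frame: x ahead of the robot, y to its left, z up, the work surface at z = 0. Lengths are in m, angles in rad, forces in N, time in s.
With the tool pointing down it reaches from about 0.375 to 0.9 m from the base axis. Payload 3.1 kg.
Tool frame: the origin (TCP) lies between the finger pads; the fingertips stand 11 mm ahead of it and the grasp point (between the pads) lies 8 mm behind it; z points along the fingers, y is the direction in which the jaws open and shut (so a half turn about z gives the same grasp; the last joint's range is limited). The gripper opens to 85 mm and grips with 20 to 120 N. Pads are 22 mm wide; open, the fingers measure 114 mm over their backs; the gripper's body (76 mm by 85 mm) begins 54 mm behind the grasp point. The pads swing forward as they close: fully open they stand 13 mm farther back than shut.
Start: joints at [-1.391, 0.527, 1.433, -0, 1.181, -0.178], TCP at [0.219, -0.585, 0.242] pointing down, gripper open.
Joint ranges: [-3.08, 3.08], [-0.75, 2.2], [0.22, 2.44], [-1.43, 4.57], [0, 2.65], [-2.85, 2.85]. Speed limits (rad/s): [2.79, 2.79, 3.14, 3.14, 3.14, 3.14].

## Interface

Orientations are given as a unit quaternion [w, x, y, z].
In Python, from rig import robot gives the robot as it stands.
- The arm moves only by the tool send_rows, never from a script. Its argument "plan" is a list of rows, each an object with "slide": the shift along the tool's x, y, z in mm, a list of three; "turn": the turn about the tool's z in rad. A call has 1 to 5 rows; each row is the pose to reach, as a shift and turn from the pose commanded when the call began, along the tool's axes at that moment; what a row does not reach only later rows make up. A row lasts 1/8 s, in which the tool goes at most 62.5 mm and 10.7 degrees, less where a joint would pass 70% of its speed; a pose out of reach is approached as far as the arm can. A call with a gripper value outside its range is refused whole. "gripper" is the finger opening in mm, from 0 to 85.4, set as the call begins (left out, the last holds). The fingers move at their own pace and stop on an object; "newtons" is the grip in N (left out, the last holds). Time passes only in rows, so rows that repeat a pose let the fingers close. It gives the time, the measured TCP pose, the force and the opening at its end, in the units of the state.
- robot.observe(): the state, without advancing time (a new reading comes with each control period).
- robot.camera(name): name is "scene" or "top" or "wrist"; returns the picture (400x640x3 uint8, blue, green, red); there is no depth.
- robot.camera_info(name): a dict with "vertical_fov" (degrees; the focal length in pixels is half the picture's height over the tangent of half this angle, whatever the lens; pixels are square), "cx", "cy" (the principal point, pixels), "pose" (4x4, takes a point from camera to world coordinates). Camera axes: x right, y down, z forward; pixel columns grow to the right and rows downward; lengths in m; the calibration is good to about 2 mm. The wrist camera is an equidistant fisheye: a pixel r from the principal point sees the ray r / f radians off the axis. A picture is of the moment at which its call begins: read the wrist's pose just before it. camera_info takes no time and is no camera call; for the wrist camera it gives the pose at the moment of the call.
- robot.hand_in(): hands the job in, once; it reports no verdict.
The state is a dict: "time": time; "q": joint angles; "joint_vel": joint speeds; "tau": joint torques, N m; "tool_pos": TCP position; "tool_rot": TCP orientation; "contact_force": force on the tool from outside, world axes, zero at the start; "wrist_torque": the same for the moment, N m; "opening": finger opening in m.
Only numpy, scipy, OpenCV 4.12 (cv2) and the standard library are available. Lean on these libraries where they do the work, as an engineer would, in place of code of your own. Each camera call takes 0.05 s, during which the arm holds its last target. There are 200 camera calls.

## Working session

There is one attempt and no reset: what is moved stays moved. The work goes in short steps, Python scripts to look and compute and a tool call to move; the robot and the scene stay as the last step left them, time stands still between calls to the robot, and variables do not carry over. Pictures are saved under pics/ and viewed, about 8 in all and at most 12, crops included, and the job is handed in when it is done.

Besides the shell and the picture viewer there is one more tool, called as name(argument=value, ...), one argument or row to a line, values as JSON. send_rows: Moves the arm, as the interface text tells. Its arguments: {"type":"object","properties":{"plan":{"type":"array"},"gripper":{"type":"number"},"newtons":{"type":"number"}},"required":["plan"]}

```bash
ls; mkdir -p pics
python3 - <<'E'
from rig import robot
import cv2, numpy as np
s=robot.observe(); print(s)
for n in("scene","top"):
    im=robot.camera(n); cv2.imwrite(f"pics/{n}0.png",im); print(n,robot.camera_info(n))
print(robot.camera_info("wrist"))
E
```

```text
pics
{'time': 0.0, 'q': array([-1.39049063e+00,  5.28479766e-01,  1.43389154e+00,  2.66058345e-05,
        1.18140173e+00, -1.78494348e-01]), 'joint_vel': array([0.00020682, 0.00015292, 0.00054973, 0.00013407, 0.00200783,
       0.00072651]), 'tau': array([-6.64046675e-04, -4.42351663e+01, -1.78026170e+01, -1.87496339e-04,
        8.56473343e-03,  1.68179177e-07]), 'tool_pos': array([ 0.21938181, -0.58449884,  0.24132866]), 'tool_rot': array([-1.09020237e-03,  9.83951248e-01,  1.78434168e-01,  1.13141729e-05]), 'contact_force': array([ 0.96375459,  0.2883216 , -0.38041101]), 'wrist_torque': array([-0.00695568,  0.02275335, -0.07454798]), 'opening': 0.08538073097399844}
scene {'vertical_fov': 48.558291450383116, 'cx': 320.8012753896272, 'cy': 199.62788913999017, 'pose': array([[ 0.68894647,  0.5744492 , -0.44199647,  1.22033466],
       [ 0.72480565, -0.54861602,  0.416746  , -0.66933585],
       [-0.00308694, -0.60747723, -0.7943311 ,  1.3810929 ],
       [ 0.        ,  0.        ,  0.        ,  1.        ]])}
top {'vertical_fov': 54.26382674044154, 'cx': 316.50475500704107, 'cy': 198.66333464262723, 'pose': array([[-0.01945043, -0.99551094,  0.09262641,  0.37229036],
       [-0.9998077 ,  0.01913537, -0.00428846,  0.01029228],
       [ 0.00249677, -0.09269201, -0.9956917 ,  1.56307405],
       [ 0.        ,  0.        ,  0.        ,  1.        ]])}
{'vertical_fov': 65.70646984690485, 'cx': 318.5992716259963, 'cy': 200.7911223876696, 'pose': array([[ 0.35093047, -0.88948352, -0.29268903,  0.29463905],
       [-0.93639814, -0.33418617, -0.10713606, -0.55887074],
       [-0.00251686,  0.31167077, -0.95018682,  0.37250666],
       [ 0.        ,  0.        ,  0.        ,  1.        ]])}
```

View pics/scene0.png

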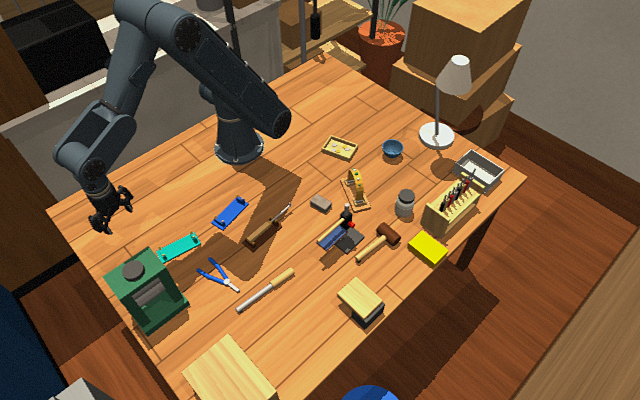

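View pics/top0.png

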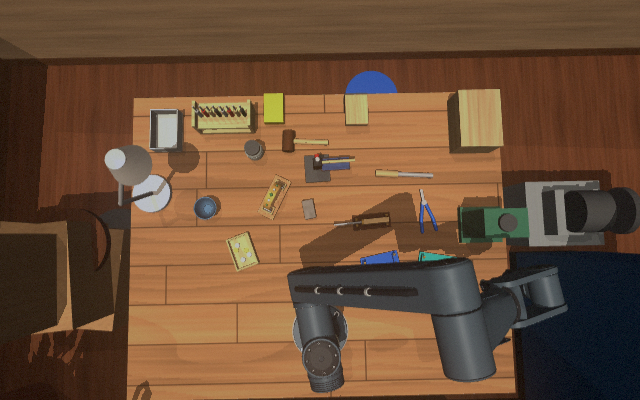

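The top view shows the hook in its dark-wood rest at about (365,221). The blue (380,260) and turquoise (435,258) ones are look-alikes. The headband and cradle are at (275,197), and the stand is at (318,165) with its bar pointing right, along -y. Next I'll confirm with enlarged crops.

Run:
```python
import cv2, numpy as np
t=cv2.imread("pics/top0.png"); s=cv2.imread("pics/scene0.png")
a=cv2.resize(t[140:240,240:400],(800,500),interpolation=cv2.INTER_CUBIC)
cv2.imwrite("pics/c1.png",a)
b=cv2.resize(s[155:265,235:395],(800,550),interpolation=cv2.INTER_CUBIC)
cv2.imwrite("pics/c2.png",b)
```

```text
(no output)
```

View pics/c1.png

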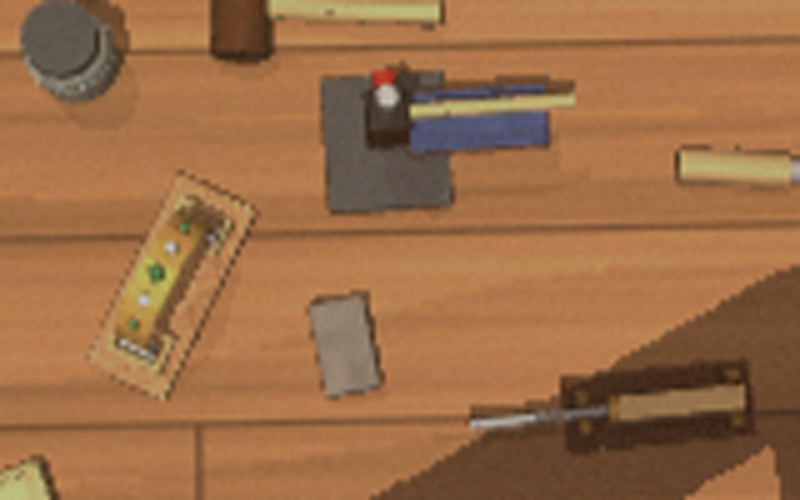

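View pics/c2.png

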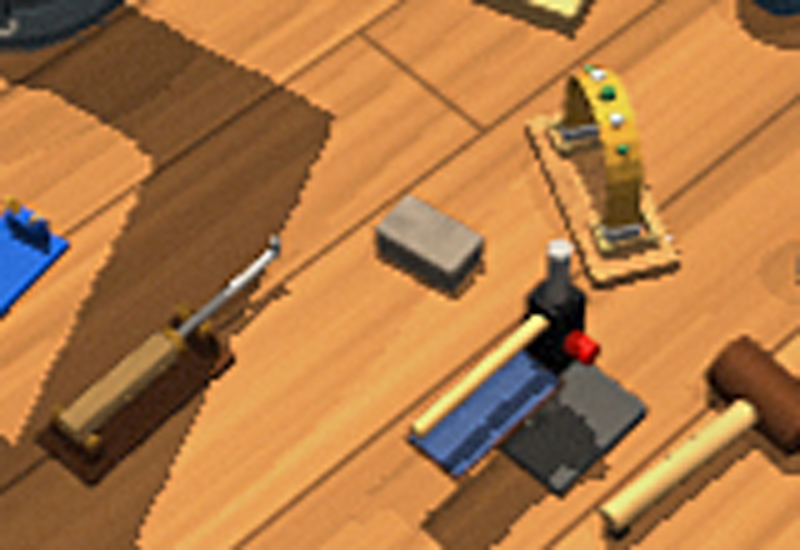

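```bash
cat > h.py <<'E'
import numpy as np, cv2
from rig import robot
def ray(info,uv,fish=False):
    T=np.array(info["pose"]); f=200/np.tan(np.radians(info["vertical_fov"])/2)
    d=np.array([uv[0]-info["cx"],uv[1]-info["cy"]])/f
    if fish:
        r=np.hypot(*d); v=np.r_[d/max(r,1e-9)*np.sin(r),np.cos(r)]
    else: v=np.r_[d,1]
    v=T[:3,:3]@v; return T[:3,3],v/np.linalg.norm(v)
def onz(info,uv,z,fish=False):
    o,v=ray(info,uv,fish); return o+v*(z-o[2])/v[2]
def tri(rs):
    A=np.zeros((3,3));b=np.zeros(3)
    for o,v in rs:
        P=np.eye(3)-np.outer(v,v);A+=P;b+=P@o
    p=np.linalg.solve(A,b); return p,[np.linalg.norm((np.eye(3)-np.outer(v,v))@(p-o)) for o,v in rs]
def proj(info,p,fish=False):
    T=np.array(info["pose"]); f=200/np.tan(np.radians(info["vertical_fov"])/2)
    c=T[:3,:3].T@(np.asarray(p)-T[:3,3])
    if fish:
        r=np.hypot(c[0],c[1]);k=f*np.arctan2(r,c[2])/max(r,1e-9)
    else:k=f/c[2]
    return np.array([info["cx"]+k*c[0],info["cy"]+k*c[1]])
E
python3 - <<'E'
from h import *
np.set_printoptions(precision=4,suppress=True)
t=robot.camera_info("top"); s=robot.camera_info("scene")
T=lambda x,y:(240+x/5-.4,140+y/5-.4); S=lambda x,y:(235+x/5-.4,155+y/5-.4)
for n,p,z in [("hfront",(612,407),.045),("hback",(745,397),.045),("tip",(474,424),.051)]: print(n,onz(t,T(*p),z))
c=np.array([onz(t,T(*p),.008) for p in[(560,378),(752,360),(750,435),(565,452)]]);print("rest",c.mean(0))
c=np.array([onz(t,T(*p),.012) for p in[(180,172),(258,212),(168,398),(88,357)]]);print("cradle",c.mean(0),c[2]-c[1],c[3]-c[0])
print("crowntop",onz(t,T(157,272),.122))
c=np.array([onz(t,T(*p),.012) for p in[(322,78),(443,72),(453,205),(332,212)]]);print("stand",c.mean(0),c)
for nm,a,b in [("barend",(575,100),(418,425)),("posttop",(387,96),(560,246)),("ledge outer corner",(548,142),(458,470)),("crowntop",(157,272),(607,93))]:
    print(nm,tri([ray(t,T(*a)),ray(s,S(*b))]))
E
```

```text
hfront [ 0.4229 -0.1713  0.045 ]
hback [ 0.4287 -0.275   0.045 ]
tip [ 0.4117 -0.0635  0.051 ]
rest [ 0.4241 -0.2115  0.008 ]
cradle [0.5286 0.1718 0.012 ] [-0.1476  0.0735  0.    ] [-0.1473  0.0746  0.    ]
crowntop [0.527  0.1726 0.122 ]
stand [ 0.6407 -0.0012  0.012 ] [[ 0.6936  0.0506  0.012 ]
 [ 0.6966 -0.0471  0.012 ]
 [ 0.5882 -0.0527  0.012 ]
 [ 0.5844  0.0444  0.012 ]]
barend (array([ 0.646 , -0.1396,  0.1433]), [np.float64(0.0006154720984987471), np.float64(0.0006154720984987542)])
posttop (array([ 0.6387, -0.0013,  0.2053]), [np.float64(0.001622323480062926), np.float64(0.0016223234800629932)])
ledge outer corner (array([ 0.6402, -0.1164,  0.051 ]), [np.float64(0.013655744525233496), np.float64(0.013655744525233434)])
crowntop (array([0.5249, 0.1703, 0.1279]), [np.float64(0.0021426444469914165), np.float64(0.0021426444469915197)])
```

send_rows(
  plan=[
    {"slide": [39, -32, 0], "turn": -0.18},
    {"slide": [78, -64, 0], "turn": -0.36},
    {"slide": [117, -96, 0], "turn": -0.54},
    {"slide": [156, -128, 0], "turn": -0.72},
    {"slide": [195, -160, 0], "turn": -0.9},
  ],
  gripper=60,
  newtons=110,
)

```text
time: 0.72
tool_pos: [0.3464, -0.3652, 0.2421]
tool_rot: [-0.0, 0.807, 0.591, 0.0]
contact_force: [0.9, -0.1, 0.4]
opening: 0.0599
```

send_rows(
  plan=[
    {"slide": [50, 9, 0], "turn": -0.12},
    {"slide": [100, 18, 0], "turn": -0.25},
    {"slide": [150, 26, 0], "turn": -0.37},
    {"slide": [169, 30, 0], "turn": -0.38},
    {"slide": [169, 30, 0], "turn": -0.38},
  ],
)

```text
time: 1.35
tool_pos: [0.4265, -0.2139, 0.2421]
tool_rot: [-0.0, 0.682, 0.732, -0.0]
contact_force: [0.4, -0.2, 1.0]
opening: 0.0599
```

Run:
```python
from h import *
s=robot.observe(); print(s["tool_pos"],s["tool_rot"])
i=robot.camera_info("wrist"); im=robot.camera("wrist"); np.save("w1.npy",i,allow_pickle=True)
cv2.imwrite("pics/w1r.png",im)
cv2.imwrite("pics/w1.png",cv2.resize(im,(800,500),interpolation=cv2.INTER_CUBIC))
```

```text
[ 0.42647593 -0.21390045  0.24209688] [-3.98655933e-04  6.81602939e-01  7.31722124e-01 -8.08499476e-05]
```

View pics/w1.png

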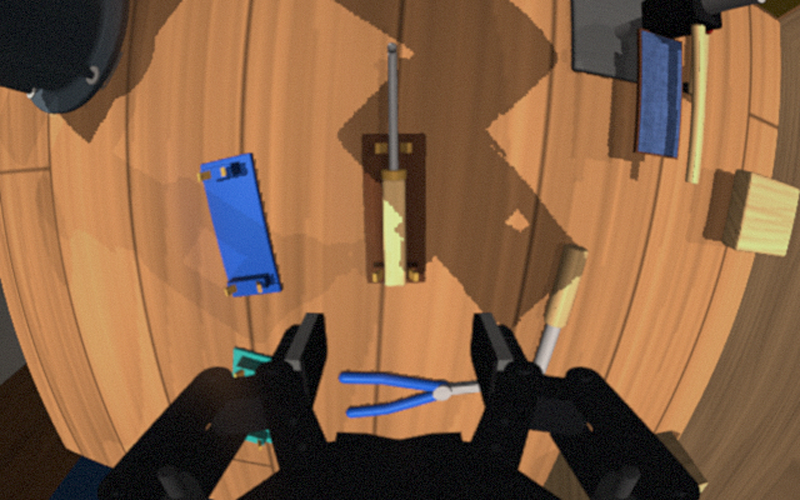

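The wrist view shows the hook in its rest: handle from (394,172) to (394,284), rod tip at (391,46). It also shows the bar with its free end at (694,182), and the ledge beside it.

Run:
```python
from h import *
np.set_printoptions(precision=4,suppress=True)
i=np.load("w1.npy",allow_pickle=True).item()
W=lambda x,y:((x+.5)/1.25-.5,(y+.5)/1.25-.5)
f=onz(i,W(394.5,173),.045,1);b=onz(i,W(394,284),.045,1);t=onz(i,W(391,46),.051,1)
print(f,b,t); d=t-b; print("hook yaw",np.arctan2(d[1],d[0]),"len",np.linalg.norm(f-b),"grip",(f+b)/2, t-.163*np.r_[d[:2]/np.hypot(*d[:2]),0])
c=np.array([onz(i,W(*p),.008,1) for p in[(363,134),(426,134),(426,282),(364,282)]]);print(c,c.mean(0))
# bar end triangulate with top
tp=robot.camera_info("top"); sc=robot.camera_info("scene")
T=lambda x,y:(240+x/5-.4,140+y/5-.4); S=lambda x,y:(235+x/5-.4,155+y/5-.4)
print(tri([ray(i,W(694,180),1),ray(tp,T(575,100)),ray(sc,S(418,425))]))
```

```text
[ 0.4203 -0.1742  0.045 ] [ 0.4267 -0.2755  0.045 ] [ 0.41  -0.067  0.051]
hook yaw 1.6509037741812709 len 0.1015266303521484 grip [ 0.4235 -0.2248  0.045 ] [ 0.423  -0.2295  0.051 ]
[[ 0.3884 -0.1434  0.008 ]
 [ 0.4469 -0.1393  0.008 ]
 [ 0.4599 -0.2867  0.008 ]
 [ 0.3966 -0.2913  0.008 ]] [ 0.4229 -0.2152  0.008 ]
(array([ 0.6452, -0.1397,  0.1401]), [np.float64(0.0017286203673698478), np.float64(0.0017987650886682144), np.float64(0.0012078834179072018)])
```

send_rows(
  plan=[
    {"slide": [-2, -4, 55]},
    {"slide": [-2, -4, 110]},
    {"slide": [-2, -4, 155]},
    {"slide": [-2, -4, 190]},
    {"slide": [-2, -4, 214]},
  ],
)

```text
validation failed for argument at $.pl...
```

send_rows(
  plan=[
    {"slide": [0, 0, 0]},
    {"slide": [0, 0, 0]},
    {"slide": [0, 0, 0]},
    {"slide": [0, 0, 0]},
    {"slide": [0, 0, 0]},
  ],
  gripper=10,
  newtons=110,
)

```text
validation failed for argument at $.pl...
```

send_rows(
  plan=[
    {"slide": [0, 0, 0]},
    {"slide": [0, 0, 0]},
    {"slide": [0, 0, 0]},
  ],
)

```text
validation failed for argument at $.pl...
```

send_rows(
  plan=[
    {"slide": [-2, -4, 55], "turn": 0},
    {"slide": [-2, -4, 110], "turn": 0},
    {"slide": [-2, -4, 155], "turn": 0},
    {"slide": [-2, -4, 190], "turn": 0},
    {"slide": [-2, -4, 214], "turn": 0},
  ],
)

```text
time: 2.02
tool_pos: [0.4216, -0.2188, 0.0264]
tool_rot: [-0.001, 0.683, 0.73, -0.0]
contact_force: [1.0, 0.4, -0.2]
opening: 0.0603
```

send_rows(
  plan=[
    {"slide": [0, 0, 0], "turn": 0},
    {"slide": [0, 0, 0], "turn": 0},
    {"slide": [0, 0, 0], "turn": 0},
    {"slide": [0, 0, 0], "turn": 0},
    {"slide": [0, 0, 0], "turn": 0},
  ],
  gripper=10,
  newtons=110,
)

```text
time: 2.65
tool_pos: [0.4231, -0.2182, 0.0293]
tool_rot: [0.001, 0.683, 0.731, -0.0]
contact_force: [-1.0, -1.6, 7.1]
opening: 0.0181
```

send_rows(
  plan=[
    {"slide": [0, 0, 0], "turn": 0},
    {"slide": [0, 0, 0], "turn": 0},
    {"slide": [0, 0, 0], "turn": 0},
  ],
)

```text
time: 3.02
tool_pos: [0.4231, -0.2182, 0.0293]
tool_rot: [0.001, 0.683, 0.731, -0.0]
contact_force: [-2.1, -1.7, 6.5]
opening: 0.0182
```

send_rows(
  plan=[
    {"slide": [0, 0, -8], "turn": 0},
    {"slide": [0, 0, -20], "turn": 0},
    {"slide": [0, 0, -36], "turn": 0},
    {"slide": [0, 0, -54], "turn": 0},
    {"slide": [0, 0, -72], "turn": 0},
  ],
)

```text
time: 3.65
tool_pos: [0.4223, -0.2172, 0.1014]
tool_rot: [-0.0, 0.683, 0.731, 0.0]
contact_force: [0.2, -0.1, -1.1]
opening: 0.0182
```

send_rows(
  plan=[
    {"slide": [30, 4, 0], "turn": 0.1},
    {"slide": [75, 8, 0], "turn": 0.22},
    {"slide": [120, 12, 0], "turn": 0.35},
    {"slide": [165, 17, 0], "turn": 0.46},
    {"slide": [196, 21, 0], "turn": 0.535},
  ],
)

```text
time: 4.28
tool_pos: [0.4294, -0.0185, 0.1009]
tool_rot: [-0.0, 0.852, 0.524, -0.0]
contact_force: [0.2, 0.2, -1.9]
opening: 0.0183
```

send_rows(
  plan=[
    {"slide": [0, 0, 0], "turn": 0},
    {"slide": [0, 0, 0], "turn": 0},
  ],
)

```text
time: 4.53
tool_pos: [0.4305, -0.021, 0.1007]
tool_rot: [0.0, 0.851, 0.525, 0.0]
contact_force: [0.8, 0.5, -0.7]
opening: 0.018
```

Run:
```python
from h import *
s=robot.observe(); print(s["tool_pos"],s["tool_rot"],s["contact_force"])
i=robot.camera_info("wrist"); im=robot.camera("wrist"); np.save("w2.npy",i,allow_pickle=True)
cv2.imwrite("pics/w2r.png",im)
cv2.imwrite("pics/w2.png",cv2.resize(im,(800,500),interpolation=cv2.INTER_CUBIC))
```

```text
[ 0.43048026 -0.02095086  0.10069349] [4.66497909e-04 8.51230117e-01 5.24792333e-01 2.78311379e-04] [ 0.75038602  0.49204266 -0.70543237]
```

View pics/w2.png

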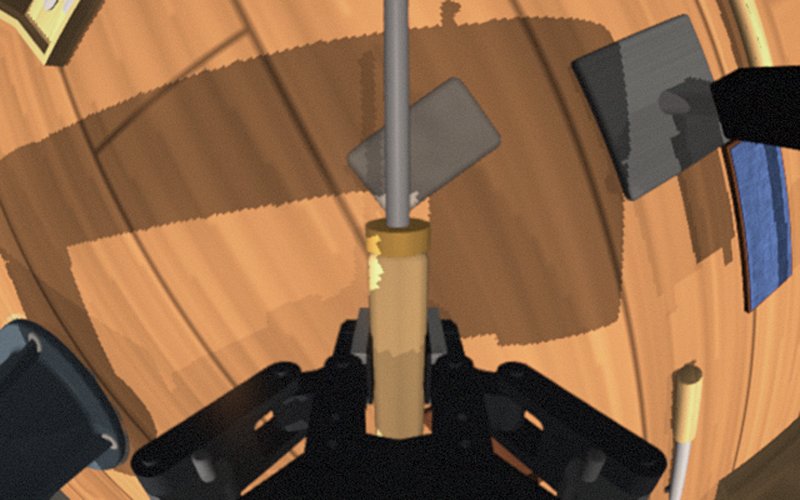

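The hook is held level and in line with the tool (rod from (398,226) straight up the image). Next I lower it and insert it under the crown.

send_rows(
  plan=[
    {"slide": [0, 0, 7], "turn": 0},
    {"slide": [0, 0, 14], "turn": 0},
    {"slide": [0, 0, 21], "turn": 0},
    {"slide": [6, 0, 21], "turn": 0},
    {"slide": [15, 0, 21], "turn": 0},
  ],
)

```text
time: 5.2
tool_pos: [0.437, -0.0068, 0.0792]
tool_rot: [-0.0, 0.852, 0.524, -0.0]
contact_force: [0.1, -0.1, -1.1]
opening: 0.018
```

Run:
```python
from h import *
for n,(u,v) in {"scene":(290,140),"top":(240,170)}.items():
    im=robot.camera(n); 
    cv2.imwrite(f"pics/{n}3.png",im)
s=cv2.imread("pics/scene3.png")[140:240,270:390]; t=cv2.imread("pics/top3.png")[150:250,240:360]
cv2.imwrite("pics/c3.png",np.hstack([cv2.resize(a,(400,333),interpolation=cv2.INTER_CUBIC) for a in(s,t)]))
```

```text
(no output)
```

View pics/c3.png

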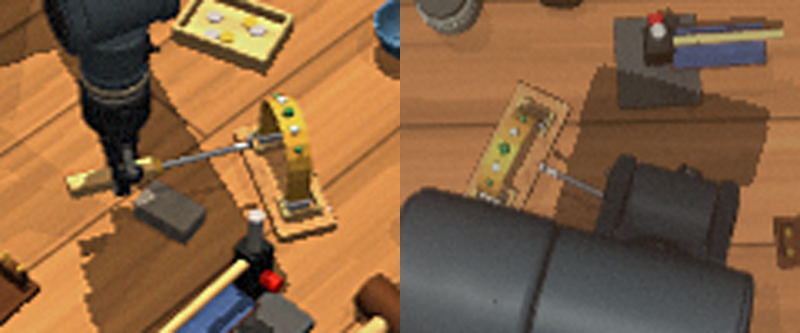

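The scene crop shows the tip at (250,147), just short of the arch; the top crop shows it at (543,168). I'll triangulate it.

Run:
```python
from h import *
np.set_printoptions(precision=4,suppress=True)
t=robot.camera_info("top"); s=robot.camera_info("scene")
k=.3; p,e=tri([ray(t,(240+143/3.333-.4,150+168/3.333-.4)),ray(s,(270+251/3.333-.4,140+146/3.333-.4))]); print("tip",p,e)
o=robot.observe(); th=2*np.arctan2(o["tool_rot"][2],o["tool_rot"][1]); d=np.r_[np.cos(th),np.sin(th),0]
print(th,"pred tip",o["tool_pos"]+.155*d+[0,0,.0217])
c=np.array([.527,.171,.118]); r=c-p; print("to crown along",r@d,"lateral(right+)",r@np.r_[d[1],-d[0],0])
print("bead",onz(t,(240+104/3.333-.4,150+149/3.333-.4),.124))
```

```text
tip [0.5063 0.1321 0.0836] [np.float64(0.0016016248160191499), np.float64(0.001601624816019295)]
1.1052335339926418 pred tip [0.5071 0.1321 0.1011]
to crown along 0.04404797493610077 lateral(right+) 0.0010916937953200957
bead [0.5256 0.1731 0.124 ]
```

Run:
```python
from h import *
s=robot.camera_info("scene")
o=robot.observe(); th=2*np.arctan2(o["tool_rot"][2],o["tool_rot"][1]); d=np.r_[np.cos(th),np.sin(th),0]
g=o["tool_pos"]-.008*d+[0,0,.0057]
for n,a,z in[("backtop",-.05,.01),("fronttop",.05,.01),("rodbase",.05,0),("rodend",.16,0),("tiptop",.163,.016)]:
    q=proj(s,g+a*d+[0,0,z]); print(n,(q-[270,140]+.4)*3.333)
im=cv2.imread("pics/scene3.png")[170:210,285:365]
cv2.imwrite("pics/c4.png",cv2.resize(im,(800,400),interpolation=cv2.INTER_CUBIC))
```

```text
backtop [ 70.86222024 183.11735902]
fronttop [157.56575703 162.50024438]
rodbase [157.65592013 168.09135121]
rodend [250.50104841 145.94983418]
tiptop [253.58795464 136.31377694]
```

View pics/c4.png

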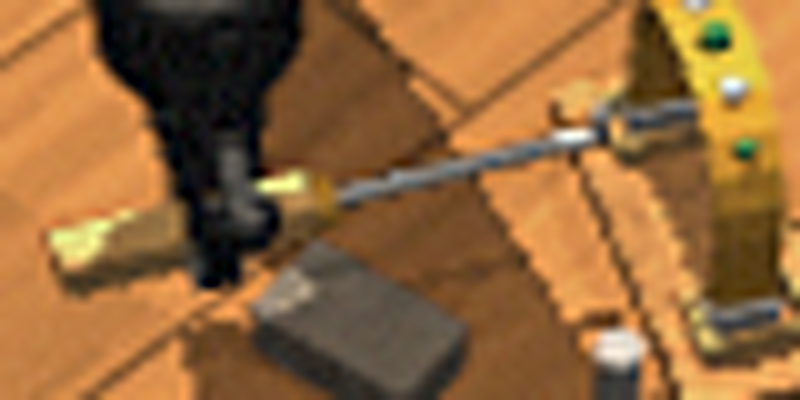

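The tip shows at (605,98), which matches the predicted level hook with no droop. Insert and lift.

send_rows(
  plan=[
    {"slide": [15, 0, 0], "turn": 0},
    {"slide": [32, 0, 0], "turn": 0},
    {"slide": [50, 0, 0], "turn": 0},
    {"slide": [68, 0, 0], "turn": 0},
    {"slide": [83, 0, 0], "turn": 0},
  ],
)

```text
time: 5.92
tool_pos: [0.4748, 0.0683, 0.0795]
tool_rot: [0.0, 0.851, 0.525, 0.0]
contact_force: [-0.6, 0.1, -1.6]
opening: 0.0185
```

send_rows(
  plan=[
    {"slide": [0, 0, -8], "turn": 0},
    {"slide": [0, 0, -16], "turn": 0},
    {"slide": [0, 0, -22], "turn": 0},
    {"slide": [0, 0, -24], "turn": 0},
    {"slide": [0, 0, -26], "turn": 0},
  ],
)

```text
time: 6.55
tool_pos: [0.4741, 0.0667, 0.1055]
tool_rot: [-0.0, 0.852, 0.524, -0.0]
contact_force: [-0.3, 0.2, -1.5]
opening: 0.0182
```

send_rows(
  plan=[
    {"slide": [0, 0, -2], "turn": 0},
    {"slide": [0, 0, -4], "turn": 0},
    {"slide": [0, 0, -6], "turn": 0},
    {"slide": [0, 0, -9], "turn": 0},
    {"slide": [0, 0, -12], "turn": 0},
  ],
)

```text
time: 7.18
tool_pos: [0.474, 0.067, 0.1173]
tool_rot: [-0.0, 0.852, 0.524, -0.0]
contact_force: [0.3, 0.0, -4.2]
opening: 0.0183
```

send_rows(
  plan=[
    {"slide": [0, 0, -4], "turn": 0},
    {"slide": [0, 0, -8], "turn": 0},
    {"slide": [0, 0, -12], "turn": 0},
    {"slide": [0, 0, -15], "turn": 0},
    {"slide": [0, 0, -16], "turn": 0},
  ],
)

```text
time: 7.8
tool_pos: [0.4743, 0.067, 0.1336]
tool_rot: [0.0, 0.852, 0.524, 0.0]
contact_force: [-0.2, 0.4, -4.2]
opening: 0.018
```

Run:
```python
from h import *
o=robot.observe(); print(o["tool_pos"],o["tool_rot"],o["contact_force"],o["wrist_torque"])
i=robot.camera_info("wrist"); w=robot.camera("wrist"); s=robot.camera("scene"); cv2.imwrite("pics/scene5.png",s);cv2.imwrite("pics/w5.png",w)
a=cv2.resize(s[130:230,270:390],(480,400),interpolation=cv2.INTER_CUBIC); b=cv2.resize(w[:250,220:420],(320,400))
cv2.imwrite("pics/c5.png",np.hstack([a,b]))
```

```text
[0.47430605 0.06696349 0.13359649] [1.32655940e-04 8.51520117e-01 5.24321888e-01 1.72336149e-04] [-0.22375974  0.44644237 -4.1584918 ] [-0.3999887   0.17059525  0.04575764]
```

View pics/c5.png

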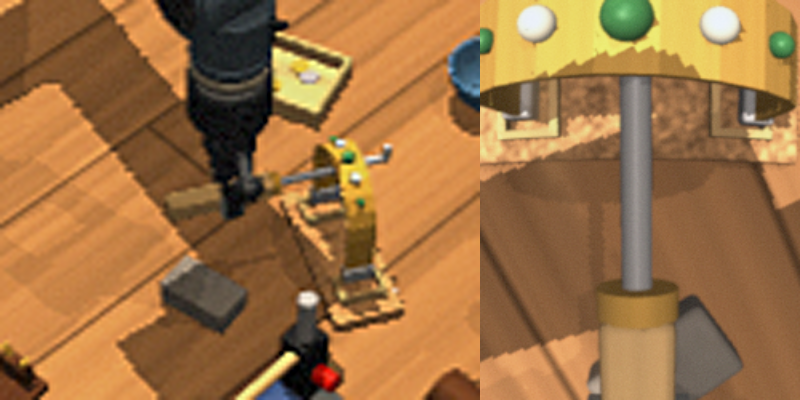

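The headband hangs evenly on the rod and the force reads 4.2 N, as expected. Next I raise it and carry it around to the bar's free end.

send_rows(
  plan=[
    {"slide": [0, 0, -5], "turn": 0},
    {"slide": [0, 0, -13], "turn": 0},
    {"slide": [0, 0, -22], "turn": 0},
    {"slide": [0, 0, -31], "turn": 0},
    {"slide": [0, 0, -36], "turn": 0},
  ],
)

```text
time: 8.52
tool_pos: [0.4745, 0.0669, 0.1702]
tool_rot: [0.0, 0.852, 0.524, 0.001]
contact_force: [-0.6, -0.6, -4.5]
opening: 0.0184
```

send_rows(
  plan=[
    {"slide": [-10, 1, 0], "turn": -0.05},
    {"slide": [-27, 3, 0], "turn": -0.16},
    {"slide": [-46, 5, 0], "turn": -0.29},
    {"slide": [-66, 8, 0], "turn": -0.42},
    {"slide": [-80, 10, 0], "turn": -0.5},
  ],
)

```text
time: 9.15
tool_pos: [0.4471, -0.0098, 0.1696]
tool_rot: [0.0, 0.694, 0.72, 0.0]
contact_force: [0.2, 1.0, -3.4]
opening: 0.018
```

send_rows(
  plan=[
    {"slide": [-20, 1, 0], "turn": 0},
    {"slide": [-45, 3, 0], "turn": 0},
    {"slide": [-75, 5, 0], "turn": 0},
    {"slide": [-105, 6, 0], "turn": 0},
    {"slide": [-135, 7, 0], "turn": 0},
  ],
)

```text
time: 9.78
tool_pos: [0.4592, -0.1449, 0.1697]
tool_rot: [0.001, 0.695, 0.719, 0.0]
contact_force: [1.1, 0.2, -3.8]
opening: 0.0183
```

send_rows(
  plan=[
    {"slide": [-30, 1, 0], "turn": 0},
    {"slide": [-60, 3, 0], "turn": 0},
    {"slide": [-90, 4, 0], "turn": 0},
    {"slide": [-120, 6, 0], "turn": 0},
    {"slide": [-140, 6, 0], "turn": 0},
  ],
)

```text
time: 10.4
tool_pos: [0.4699, -0.2854, 0.1697]
tool_rot: [0.001, 0.696, 0.718, 0.0]
contact_force: [0.7, 0.4, -3.2]
opening: 0.0184
```

send_rows(
  plan=[
    {"slide": [-6, 0, 0], "turn": 0},
    {"slide": [-6, 0, 0], "turn": 0},
  ],
)

```text
time: 10.65
tool_pos: [0.4689, -0.2888, 0.1691]
tool_rot: [-0.001, 0.695, 0.719, 0.0]
contact_force: [0.4, -0.1, -3.5]
opening: 0.0183
```

Run:
```python
from h import *
i=robot.camera_info("wrist"); w=robot.camera("wrist"); np.save("wA.npy",i,allow_pickle=True); cv2.imwrite("pics/wA.png",w); cv2.imwrite("pics/topA.png",robot.camera("top"))
```

send_rows(
  plan=[
    {"slide": [-2, 6, 0], "turn": 0},
    {"slide": [-4, 20, 0], "turn": 0},
    {"slide": [-6, 38, 0], "turn": 0},
    {"slide": [-8, 58, 0], "turn": 0},
    {"slide": [-8, 78, 0], "turn": 0},
  ],
)

```text
time: 11.38
tool_pos: [0.5494, -0.2948, 0.1693]
tool_rot: [0.0, 0.695, 0.719, 0.0]
contact_force: [-0.2, -0.1, -3.7]
opening: 0.0185
```

send_rows(
  plan=[
    {"slide": [-2, 20, 0], "turn": 0},
    {"slide": [-4, 40, 0], "turn": 0},
    {"slide": [-6, 62, 0], "turn": 0},
    {"slide": [-6, 82, 0], "turn": 0},
    {"slide": [-6, 96, 0], "turn": 0},
  ],
)

```text
time: 12.0
tool_pos: [0.6453, -0.2971, 0.1689]
tool_rot: [0.0, 0.695, 0.719, 0.0]
contact_force: [-0.2, -0.3, -4.1]
opening: 0.0183
```

send_rows(
  plan=[
    {"slide": [0, 7, 0], "turn": 0},
    {"slide": [0, 8, 0], "turn": 0},
    {"slide": [0, 8, 0], "turn": 0},
    {"slide": [0, 8, 0], "turn": 0},
    {"slide": [0, 8, 0], "turn": 0},
  ],
)

```text
time: 12.62
tool_pos: [0.6513, -0.2975, 0.1694]
tool_rot: [-0.0, 0.695, 0.719, -0.0]
contact_force: [-0.2, 0.9, -4.1]
opening: 0.018
```

Run:
```python
from h import *
o=robot.observe(); print(o["tool_pos"],o["tool_rot"],o["contact_force"])
i=robot.camera_info("wrist"); w=robot.camera("wrist"); np.save("wB.npy",i,allow_pickle=True); cv2.imwrite("pics/wB.png",w)
t=robot.camera("top"); s=robot.camera("scene"); cv2.imwrite("pics/topB.png",t);cv2.imwrite("pics/sceneB.png",s)
A=cv2.imread("pics/wA.png")
R=lambda a:cv2.resize(a,(400,300),interpolation=cv2.INTER_CUBIC)
# wA[0:240,320:640] ; wB[0:150,220:420] ; scene[180:270,270:390]; top[130:220,290:410]
cv2.imwrite("pics/cB.png",np.vstack([np.hstack([R(A[0:240,320:640]),R(w[0:150,220:420])]),np.hstack([R(s[180:270,290:410]),R(t[130:220,290:410])])]))
```

```text
[ 0.65125873 -0.29752779  0.16942598] [-2.01315144e-04  6.95465653e-01  7.18559303e-01 -1.15548865e-04] [-0.21640132  0.90166789 -4.12288211]
```

View pics/cB.png

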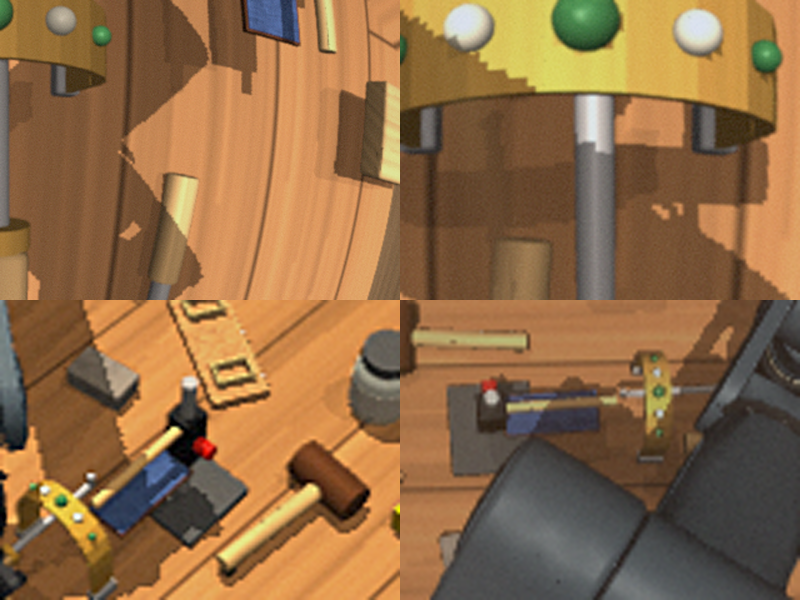

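Run:
```python
from h import *
np.set_printoptions(precision=4,suppress=True)
t=robot.camera_info("top"); s=robot.camera_info("scene"); wA=np.load("wA.npy",allow_pickle=True).item(); w1=np.load("w1.npy",allow_pickle=True).item()
o=robot.observe(); th=2*np.arctan2(o["tool_rot"][2],o["tool_rot"][1]); d=np.r_[np.cos(th),np.sin(th),0]
g=o["tool_pos"]-.008*d+[0,0,.0057]; print("yaw",th,"grip",g)
for a in(.09,.16): print("rod",(proj(t,g+a*d+[0,0,.004])-[290,130]+.4)*3.333+[400,300])
print("tip scene",(proj(s,g+.163*d+[0,0,.016])-[290,180]+.4)*3.333+[0,300])
# bar centroid in top0: yellow bright mask
def bar(im,c0,c1,r0,r1):
    h=cv2.cvtColor(im,cv2.COLOR_BGR2HSV).astype(int); out=[]
    for c in range(c0,c1):
        col=h[r0:r1,c]; w=((col[:,0]>17)&(col[:,0]<32)&(col[:,2]>150))*1.
        if w.sum()>1: out.append((c,(w*np.arange(r0,r1)).sum()/w.sum(),w.sum()))
    return np.array(out)
im=cv2.imread("pics/top0.png"); b=bar(im,322,360,154,168); print(b.T)
k=np.polyfit(b[:,0],b[:,1],1)
for z in(.135,.142,.15):
    p=[onz(t,(c,np.polyval(k,c)),z) for c in(326,353)]; print(z,p,"yaw",np.arctan2(p[1][0]-p[0][0],p[0][1]-p[1][1]))
w=cv2.imread("pics/w1r.png"); hh=cv2.cvtColor(w,cv2.COLOR_BGR2HSV)
for r in(40,70,100,130,140,143,145): print(r,[(c,tuple(hh[r,c])) for c in range(548,566,2)] if r in(100,) else "", [c for c in range(545,570) if 17<hh[r,c,0]<32 and hh[r,c,2]>120])
```

```text
yaw 1.6034912108712491 grip [ 0.6519 -0.3055  0.1751]
rod [690.5833 389.917 ]
rod [625.8905 393.2167]
tip scene [ 93.7708 475.3999]
[[322.  323.  324.  325.  326.  327.  328.  330.  331.  332.  333.  334.
  335.  336.  337.  338.  339.  340.  341.  342.  343.  344.  345.  346.
  347.  348.  349.  350.  351.  352.  353.  354. ]
 [161.5 161.5 161.5 161.5 161.5 161.5 161.5 161.5 161.  161.  161.  161.
  161.  160.5 160.5 160.5 160.5 160.5 160.5 160.5 160.5 160.5 160.5 160.5
  160.  160.  159.5 160.  159.5 159.5 159.5 159.5]
 [  2.    2.    2.    2.    2.    2.    2.    2.    3.    3.    3.    3.
    3.    2.    2.    2.    2.    2.    2.    2.    2.    2.    2.    2.
    3.    3.    2.    3.    2.    2.    2.    2. ]]
0.135 [array([ 0.643 , -0.0338,  0.135 ]), array([ 0.648 , -0.1341,  0.135 ])] yaw 0.049576749981803975
0.142 [array([ 0.6417, -0.0335,  0.142 ]), array([ 0.6466, -0.1334,  0.142 ])] yaw 0.049576749981805605
0.15 [array([ 0.6401, -0.0333,  0.15  ]), array([ 0.6451, -0.1326,  0.15  ])] yaw 0.04957674998180476
40  [559, 560, 561, 562, 563, 564, 565, 566]
70  [559, 560, 562, 563, 564]
100 [(548, (np.uint8(14), np.uint8(142), np.uint8(210))), (550, (np.uint8(13), np.uint8(143), np.uint8(212))), (552, (np.uint8(15), np.uint8(148), np.uint8(121))), (554, (np.uint8(15), np.uint8(125), np.uint8(131))), (556, (np.uint8(16), np.uint8(125), np.uint8(198))), (558, (np.uint8(26), np.uint8(94), np.uint8(212))), (560, (np.uint8(32), np.uint8(89), np.uint8(218))), (562, (np.uint8(23), np.uint8(107), np.uint8(207))), (564, (np.uint8(13), np.uint8(146), np.uint8(195)))] [557, 558, 561, 562]
130  [554, 555, 556, 558, 559, 560]
140  [553, 554, 557, 558]
143  [553, 554, 556, 557, 558]
145  [552, 553, 554, 556, 557, 558]
```

Run:
```python
from h import *
from scipy.optimize import brentq
t=robot.camera_info("top"); w1=np.load("w1.npy",allow_pickle=True).item()
def x(z,y):
    p=[onz(t,(c,161.7+(c-325)*(-2.1/28)),z) for c in(326,353)]; return p[0][0]+(p[1][0]-p[0][0])*(y-p[0][1])/(p[1][1]-p[0][1])
for uv in [(560,100),(557.2,130),(555.8,143)]:
    f=lambda z:(lambda q:q[0]-x(z,q[1]))(onz(w1,uv,z,1))
    z=brentq(f,.08,.2); print(uv,z,onz(w1,uv,z,1), "dz/px",brentq(lambda z:(lambda q:q[0]-x(z,q[1]))(onz(w1,(uv[0]+1,uv[1]),z,1)),.05,.25)-z)
```

```text
(560, 100) 0.13602669298116996 [ 0.64583106 -0.09811168  0.13602669] dz/px 0.0018498119210949848
(557.2, 130) 0.1355084522345722 [ 0.64758361 -0.12719934  0.13550845] dz/px 0.0018581166305102204
(555.8, 143) 0.13570155573166315 [ 0.64826649 -0.13983385  0.13570156] dz/px 0.001860262015131675
```

send_rows(
  plan=[
    {"slide": [5, 0, 0], "turn": -0.012},
    {"slide": [14, 0, 0], "turn": -0.012},
    {"slide": [25, 0, 0], "turn": -0.012},
    {"slide": [37, 0, 0], "turn": -0.012},
    {"slide": [50, 0, 0], "turn": -0.012},
  ],
)

```text
time: 13.4
tool_pos: [0.65, -0.2462, 0.1693]
tool_rot: [-0.0, 0.691, 0.723, 0.0]
contact_force: [0.0, 0.2, -3.7]
opening: 0.018
```

send_rows(
  plan=[
    {"slide": [13, 0, 0], "turn": 0},
    {"slide": [26, 0, 0], "turn": 0},
    {"slide": [37, 0, 0], "turn": 0},
    {"slide": [43, 0, 0], "turn": 0},
    {"slide": [45, 0, 0], "turn": 0},
  ],
)

```text
time: 14.02
tool_pos: [0.648, -0.2021, 0.1693]
tool_rot: [-0.0, 0.691, 0.723, -0.0]
contact_force: [-0.4, -0.1, -3.6]
opening: 0.0179
```

send_rows(
  plan=[
    {"slide": [0, -2, 0], "turn": 0},
    {"slide": [0, -6, 0], "turn": 0},
    {"slide": [0, -10, 0], "turn": 0},
    {"slide": [0, -12, 0], "turn": 0},
    {"slide": [0, -12, 0], "turn": 0},
  ],
)

```text
time: 14.65
tool_pos: [0.6359, -0.2031, 0.1694]
tool_rot: [-0.0, 0.691, 0.723, -0.0]
contact_force: [0.4, -0.9, -4.1]
opening: 0.0179
```

Run:
```python
from h import *
o=robot.observe(); print(o["tool_pos"],o["tool_rot"],o["contact_force"])
w=robot.camera("wrist"); t=robot.camera("top"); s=robot.camera("scene")
for n,a in(("wC",w),("topC",t),("sceneC",s)): cv2.imwrite(f"pics/{n}.png",a)
R=lambda a:cv2.resize(a,(400,400),interpolation=cv2.INTER_CUBIC)
cv2.imwrite("pics/cC.png",np.hstack([R(w[0:200,220:420]),R(s[180:270,290:380])]))
```

```text
[ 0.63585039 -0.2031358   0.16936505] [-5.17647996e-05  6.91115535e-01  7.22744294e-01 -3.16728212e-05] [ 0.43262752 -0.90849259 -4.08039611]
```

View pics/cC.png

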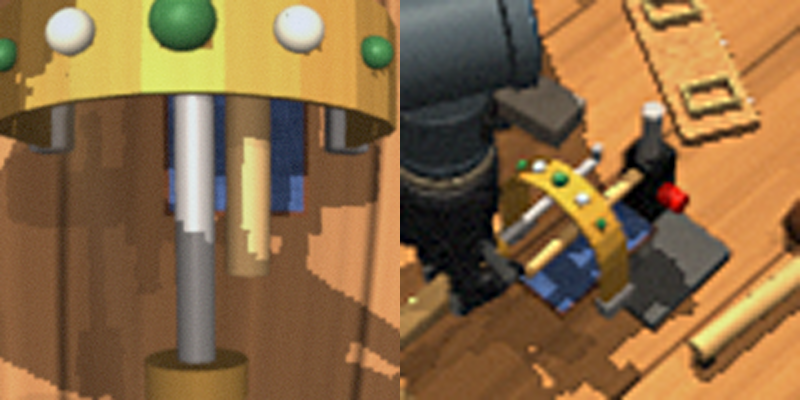

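The wrist crop shows the rod at x≈195 and the bar at x≈229–270, seen through the arch with one foot on either side. The scene crop confirms the arch straddles the bar.

Run:
```python
from h import *
np.set_printoptions(precision=4,suppress=True)
i=robot.camera_info("wrist")
for z in(.136,.143):
    for v in(60,125):
        a=onz(i,(334.3,v),z,1);b=onz(i,(354.8,v),z,1);print(z,v,a,b,np.linalg.norm(a-b))
for v in(60,125): print("rod",onz(i,(317.4+(60-v)*0,v),.175,1))
```

```text
0.136 60 [ 0.6399 -0.102   0.136 ] [ 0.6506 -0.1012  0.136 ] 0.010692120604557211
0.136 125 [ 0.6416 -0.1366  0.136 ] [ 0.6525 -0.136   0.136 ] 0.010882291932229303
0.143 60 [ 0.6396 -0.1029  0.143 ] [ 0.6498 -0.1022  0.143 ] 0.010236915401182269
0.143 125 [ 0.6412 -0.1361  0.143 ] [ 0.6516 -0.1355  0.143 ] 0.010418990395012684
rod [ 0.6315 -0.1078  0.175 ]
rod [ 0.6327 -0.1342  0.175 ]
```

send_rows(
  plan=[
    {"slide": [0, 0, 5], "turn": 0},
    {"slide": [0, 0, 11], "turn": 0},
    {"slide": [0, 0, 17], "turn": 0},
    {"slide": [0, 0, 22], "turn": 0},
    {"slide": [0, 0, 24], "turn": 0},
  ],
)

```text
time: 15.42
tool_pos: [0.6359, -0.2029, 0.1446]
tool_rot: [-0.0, 0.691, 0.723, -0.0]
contact_force: [-1.2, -1.4, -4.6]
opening: 0.0184
```

send_rows(
  plan=[
    {"slide": [0, 0, 1], "turn": 0},
    {"slide": [0, 0, 2], "turn": 0},
    {"slide": [0, 0, 3], "turn": 0},
    {"slide": [0, 0, 4], "turn": 0},
    {"slide": [0, 0, 4], "turn": 0},
  ],
)

```text
time: 16.05
tool_pos: [0.636, -0.203, 0.1413]
tool_rot: [-0.0, 0.691, 0.723, -0.0]
contact_force: [-0.3, 0.2, -4.6]
opening: 0.018
```

send_rows(
  plan=[
    {"slide": [0, 0, 1], "turn": 0},
    {"slide": [0, 0, 2], "turn": 0},
    {"slide": [0, 0, 3], "turn": 0},
    {"slide": [0, 0, 4], "turn": 0},
    {"slide": [0, 0, 4], "turn": 0},
  ],
)

```text
time: 16.68
tool_pos: [0.636, -0.203, 0.1372]
tool_rot: [-0.0, 0.691, 0.723, -0.0]
contact_force: [-0.8, -0.0, -3.7]
opening: 0.0183
```

send_rows(
  plan=[
    {"slide": [0, 0, 1], "turn": 0},
    {"slide": [0, 0, 2], "turn": 0},
    {"slide": [0, 0, 3], "turn": 0},
    {"slide": [0, 0, 3], "turn": 0},
  ],
)

```text
time: 17.18
tool_pos: [0.636, -0.203, 0.1342]
tool_rot: [-0.0, 0.691, 0.723, -0.0]
contact_force: [0.3, -0.1, -4.1]
opening: 0.0182
```

send_rows(
  plan=[
    {"slide": [0, 0, 1], "turn": 0},
    {"slide": [0, 0, 2], "turn": 0},
    {"slide": [0, 0, 3], "turn": 0},
    {"slide": [0, 0, 3], "turn": 0},
  ],
)

```text
time: 17.68
tool_pos: [0.6361, -0.203, 0.1314]
tool_rot: [0.0, 0.691, 0.723, 0.0]
contact_force: [-0.9, -0.1, -3.2]
opening: 0.0182
```

send_rows(
  plan=[
    {"slide": [0, 0, 1], "turn": 0},
    {"slide": [0, 0, 2], "turn": 0},
    {"slide": [0, 0, 3], "turn": 0},
    {"slide": [0, 0, 3], "turn": 0},
  ],
)

```text
time: 18.18
tool_pos: [0.6361, -0.203, 0.1283]
tool_rot: [-0.0, 0.691, 0.723, 0.0]
contact_force: [0.3, -0.4, -1.9]
opening: 0.0181
```

send_rows(
  plan=[
    {"slide": [0, 0, 1], "turn": 0},
    {"slide": [0, 0, 2], "turn": 0},
    {"slide": [0, 0, 3], "turn": 0},
    {"slide": [0, 0, 3], "turn": 0},
  ],
)

```text
time: 18.68
tool_pos: [0.636, -0.2029, 0.1252]
tool_rot: [-0.0, 0.691, 0.723, -0.0]
contact_force: [-0.1, 0.2, -1.2]
opening: 0.0181
```

send_rows(
  plan=[
    {"slide": [0, 0, 1], "turn": 0},
    {"slide": [0, 0, 3], "turn": 0},
    {"slide": [0, 0, 5], "turn": 0},
    {"slide": [0, 0, 6], "turn": 0},
    {"slide": [0, 0, 6], "turn": 0},
  ],
)

```text
time: 19.3
tool_pos: [0.636, -0.203, 0.1191]
tool_rot: [-0.0, 0.691, 0.723, -0.0]
contact_force: [0.5, -0.2, -1.3]
opening: 0.0181
```

Run:
```python
from h import *
o=robot.observe(); print(o["tool_pos"],o["contact_force"],o["wrist_torque"])
w=robot.camera("wrist"); w0=cv2.imread("pics/wC.png")
cv2.imwrite("pics/wD.png",w)
# bead positions (green & white): tilt from green bead centroid
for n,a in(("C",w0),("D",w)):
    h=cv2.cvtColor(a,cv2.COLOR_BGR2HSV)
    m=cv2.inRange(h[:90],(45,80,30),(85,255,255)); k,_,st,c=cv2.connectedComponentsWithStats(m)
    g=[(c[j].round(1),st[j,4]) for j in range(1,k) if st[j,4]>15]
    m=cv2.inRange(h[:90],(0,0,170),(180,40,255)); k,_,st,c=cv2.connectedComponentsWithStats(m)
    print(n,g,[(c[j].round(1),st[j,4]) for j in range(1,k) if st[j,4]>40])
```

```text
[ 0.63602088 -0.20296269  0.11914645] [ 0.48434154 -0.19901862 -1.29303474] [-0.0491593   0.04338165 -0.04566435]
C [(array([310.7,  10.9]), np.int32(687)), (array([220.4,  26.7]), np.int32(191)), (array([408. ,  25.4]), np.int32(192))] [(array([369.5,  11.5]), np.int32(297)), (array([252.8,  12.6]), np.int32(272)), (array([316.2,  68.7]), np.int32(574))]
D [(array([306.4,   7.2]), np.int32(527)), (array([425.9,  14.4]), np.int32(259)), (array([226.9,  24.7]), np.int32(184))] [(array([375. ,   3.4]), np.int32(178)), (array([316.7,  77. ]), np.int32(363))]
```

send_rows(
  plan=[
    {"slide": [0, 0, 4], "turn": 0},
    {"slide": [0, 0, 8], "turn": 0},
    {"slide": [0, 0, 12], "turn": 0},
    {"slide": [0, 0, 16], "turn": 0},
    {"slide": [0, 0, 18], "turn": 0},
  ],
)

```text
time: 19.98
tool_pos: [0.6359, -0.2029, 0.1008]
tool_rot: [-0.0, 0.691, 0.723, -0.0]
contact_force: [0.2, 0.3, -1.5]
opening: 0.0182
```

send_rows(
  plan=[
    {"slide": [-4, 0, 0], "turn": 0},
    {"slide": [-10, 0, 0], "turn": 0},
    {"slide": [-16, 0, 0], "turn": 0},
    {"slide": [-22, 0, 0], "turn": 0},
    {"slide": [-27, 0, 0], "turn": 0},
  ],
)

```text
time: 20.6
tool_pos: [0.6373, -0.2306, 0.1014]
tool_rot: [0.0, 0.691, 0.723, -0.0]
contact_force: [-0.0, -0.4, -0.7]
opening: 0.0184
```

Run:
```python
from h import *
o=robot.observe(); print(o["tool_pos"],o["contact_force"],o["wrist_torque"])
w=robot.camera("wrist");cv2.imwrite("pics/wE.png",w)
t=robot.camera("top"); s=robot.camera("scene"); cv2.imwrite("pics/topE.png",t); cv2.imwrite("pics/sceneE.png",s)
h=cv2.cvtColor(w,cv2.COLOR_BGR2HSV)
m=cv2.inRange(h[:90],(45,80,30),(85,255,255)); k,_,st,c=cv2.connectedComponentsWithStats(m)
print([(c[j].round(1),st[j,4]) for j in range(1,k) if st[j,4]>15])
```

```text
[ 0.6373191  -0.23063879  0.1013768 ] [-0.03553957 -0.42751428 -0.68975095] [-0.0555495   0.01578285  0.02103846]
[]
```

send_rows(
  plan=[
    {"slide": [-6, 0, 0], "turn": 0},
    {"slide": [-14, 0, 0], "turn": 0},
    {"slide": [-24, 0, 0], "turn": 0},
    {"slide": [-36, 0, 0], "turn": 0},
    {"slide": [-50, 0, 0], "turn": 0},
  ],
)

```text
time: 21.38
tool_pos: [0.6396, -0.2809, 0.1013]
tool_rot: [0.0, 0.691, 0.723, -0.0]
contact_force: [0.9, -0.5, -0.9]
opening: 0.0181
```

send_rows(
  plan=[
    {"slide": [-18, 0, 0], "turn": 0},
    {"slide": [-38, 0, 0], "turn": 0},
    {"slide": [-58, 0, 0], "turn": 0},
    {"slide": [-76, 0, 0], "turn": 0},
    {"slide": [-85, 0, 0], "turn": 0},
  ],
)

```text
time: 22.0
tool_pos: [0.6433, -0.3666, 0.1012]
tool_rot: [0.0, 0.691, 0.722, -0.0]
contact_force: [-0.2, 0.2, -0.4]
opening: 0.0182
```

Run:
```python
from h import *
o=robot.observe(); print(o["tool_pos"],o["tool_rot"],o["contact_force"])
for n in("wrist","top","scene"): cv2.imwrite(f"pics/{n}F.png",robot.camera(n))
# headband colour blob in top image before (B) and now
for n in("topB","topF","sceneB","sceneF"):
    h=cv2.cvtColor(cv2.imread(f"pics/{n}.png"),cv2.COLOR_BGR2HSV)
    m=cv2.inRange(h,(20,150,100),(30,255,255)); m[:130]=0;m[270:]=0; k,_,st,c=cv2.connectedComponentsWithStats(m)
    print(n,[(c[j].round(1),st[j].tolist()) for j in range(1,k) if st[j,4]>12])
```

```text
[ 0.64327313 -0.36658821  0.10123319] [ 1.99494968e-04  6.91434680e-01  7.22438954e-01 -2.08940417e-05] [-0.1536004   0.23392561 -0.37784885]
topB [(array([367. , 153.4]), [364, 152, 7, 4, 17])]
topF [(array([339.8, 156.4]), [337, 155, 7, 4, 17])]
sceneB [(array([337.6, 150.6]), [336, 149, 4, 4, 13]), (array([428.5, 246.8]), [408, 230, 41, 35, 657]), (array([309.9, 242.3]), [302, 235, 17, 17, 111])]
sceneF [(array([328.7, 229.7]), [322, 223, 15, 14, 92]), (array([428.4, 246.8]), [408, 230, 41, 35, 655])]
```

send_rows(
  plan=[
    {"slide": [0, -20, 0], "turn": 0},
    {"slide": [0, -55, 0], "turn": 0},
    {"slide": [10, -95, 0], "turn": 0},
    {"slide": [30, -135, 0], "turn": 0},
    {"slide": [60, -165, 0], "turn": 0},
  ],
)

```text
time: 22.78
tool_pos: [0.4745, -0.3114, 0.1016]
tool_rot: [0.0, 0.691, 0.723, 0.0]
contact_force: [-1.1, 1.2, -1.4]
opening: 0.0183
```

send_rows(
  plan=[
    {"slide": [30, -20, 0], "turn": -0.01},
    {"slide": [60, -36, 0], "turn": -0.024},
    {"slide": [85, -48, 0], "turn": -0.024},
    {"slide": [98, -48, 0], "turn": -0.024},
    {"slide": [98, -48, 0], "turn": -0.024},
  ],
)

```text
time: 23.4
tool_pos: [0.4243, -0.216, 0.1016]
tool_rot: [0.001, 0.682, 0.732, 0.0]
contact_force: [-0.4, -0.9, -1.2]
opening: 0.018
```

send_rows(
  plan=[
    {"slide": [0, 0, 0], "turn": 0},
    {"slide": [0, 0, 0], "turn": 0},
  ],
)

```text
time: 23.65
tool_pos: [0.4243, -0.2176, 0.1013]
tool_rot: [0.001, 0.682, 0.731, 0.0]
contact_force: [0.1, -0.2, -1.4]
opening: 0.0182
```

Run:
```python
from h import *
o=robot.observe(); th=2*np.arctan2(o["tool_rot"][2],o["tool_rot"][1]); d=np.array([.4231,-.2182,.0293])-o["tool_pos"]
print(o["tool_pos"],th,"dx,dy,dz mm",1e3*(d@[np.cos(th),np.sin(th),0]),1e3*(d@[np.sin(th),-np.cos(th),0]),-1e3*d[2],"turn",-(1.6387-th))
```

```text
[ 0.4243084  -0.21764255  0.1013204 ] 1.6393566187448498 dx,dy,dz mm -0.4733530787868383 -1.2437528242605065 72.02040037710927 turn 0.0006566187448497907
```

send_rows(
  plan=[
    {"slide": [0, -1.5, 14], "turn": 0},
    {"slide": [0, -1.5, 30], "turn": 0},
    {"slide": [0, -1.5, 44], "turn": 0},
    {"slide": [0, -1.5, 54], "turn": 0},
    {"slide": [0, -1.5, 60], "turn": 0},
  ],
)

```text
time: 24.28
tool_pos: [0.422, -0.2168, 0.0406]
tool_rot: [-0.0, 0.682, 0.731, -0.0]
contact_force: [0.8, 0.4, -1.5]
opening: 0.0183
```

send_rows(
  plan=[
    {"slide": [0, 0, 3], "turn": 0},
    {"slide": [0, 0, 6], "turn": 0},
    {"slide": [0, 0, 9], "turn": 0},
    {"slide": [0, 0, 11], "turn": 0},
    {"slide": [0, 0, 11], "turn": 0},
  ],
)

```text
time: 24.9
tool_pos: [0.422, -0.2166, 0.0303]
tool_rot: [-0.0, 0.682, 0.731, -0.0]
contact_force: [0.1, -0.3, -0.3]
opening: 0.0186
```

send_rows(
  plan=[
    {"slide": [0, 0, 0.5], "turn": 0},
    {"slide": [0, 0, 1], "turn": 0},
    {"slide": [0, 0, 1], "turn": 0},
  ],
)

```text
time: 25.28
tool_pos: [0.4221, -0.2167, 0.0294]
tool_rot: [0.0, 0.682, 0.731, 0.0]
contact_force: [-0.2, -0.0, -0.5]
opening: 0.0183
```

send_rows(
  plan=[
    {"slide": [0, 0, 0], "turn": 0},
    {"slide": [0, 0, 0], "turn": 0},
    {"slide": [0, 0, 0], "turn": 0},
    {"slide": [0, 0, 0], "turn": 0},
    {"slide": [0, 0, 0], "turn": 0},
  ],
  gripper=50,
)

```text
time: 25.9
tool_pos: [0.422, -0.2167, 0.0293]
tool_rot: [0.0, 0.682, 0.731, 0.0]
contact_force: [0.5, -0.4, -0.4]
opening: 0.0499
```

send_rows(
  plan=[
    {"slide": [0, 0, -10], "turn": 0},
    {"slide": [0, 0, -30], "turn": 0},
    {"slide": [0, 0, -70], "turn": 0},
    {"slide": [0, 0, -120], "turn": 0},
    {"slide": [0, 0, -170], "turn": 0},
  ],
)

```text
time: 26.52
tool_pos: [0.4216, -0.2163, 0.2014]
tool_rot: [0.0, 0.682, 0.731, 0.0]
contact_force: [0.1, -0.2, -0.2]
opening: 0.0501
```

send_rows(
  plan=[
    {"slide": [-30, 0, -30], "turn": 0},
    {"slide": [-50, 0, -40], "turn": 0},
    {"slide": [-50, 0, -40], "turn": 0},
  ],
)

```text
time: 26.9
tool_pos: [0.4259, -0.2679, 0.2408]
tool_rot: [0.002, 0.683, 0.731, -0.0]
contact_force: [0.2, 0.4, -0.3]
opening: 0.0497
```

Run:
```python
from h import *
o=robot.observe(); print(o["tool_pos"],o["contact_force"],o["opening"])
i=robot.camera_info("wrist"); np.save("wG.npy",i,allow_pickle=True)
w=robot.camera("wrist");t=robot.camera("top");s=robot.camera("scene")
for n,a in(("wG",w),("topG",t),("sceneG",s)): cv2.imwrite(f"pics/{n}.png",a)
R=lambda a:cv2.resize(a,(400,300),interpolation=cv2.INTER_CUBIC)
cv2.imwrite("pics/cG.png",np.vstack([np.hstack([R(w),R(s[180:270,290:410])]),np.hstack([R(t[140:230,300:420]),R(w[0:180,200:440])])]))
```

```text
[ 0.42589558 -0.26788608  0.24083469] [ 0.16252463  0.42097844 -0.32020583] 0.049744141516314386
```

View pics/cG.png

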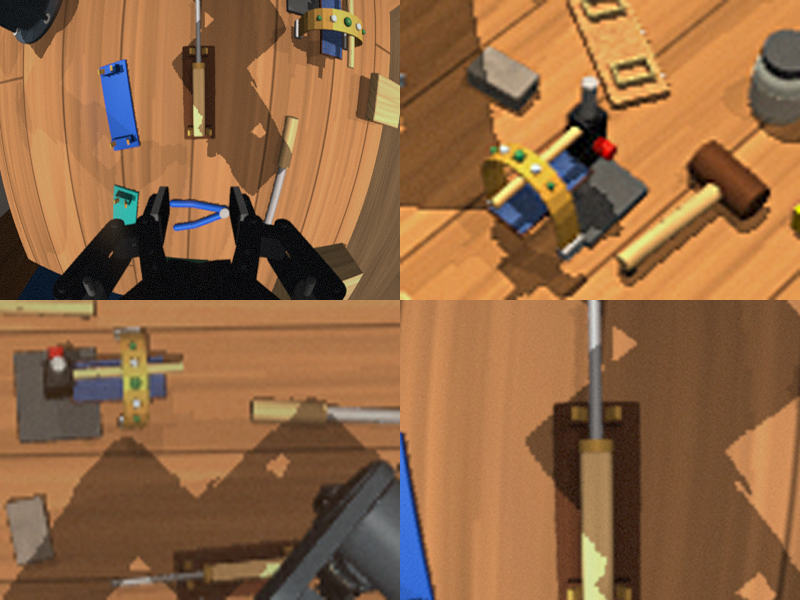

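The final composite shows the headband astride the bar, square, with one foot on each side of the ledge. The hook is seated between the brass cheeks of the dark rest, and the gripper is clear. Handing in.

Run:
```python
from h import *
np.set_printoptions(precision=4,suppress=True)
t=robot.camera_info("top"); s=robot.camera_info("scene")
print("crown green bead",tri([ray(t,(300+133/3.333-.4,140+83/3.333-.4)),ray(s,(290+516/3.333-120-.4,180+157/3.333-.4))]))
print(robot.hand_in())
```

```text
crown green bead (array([ 0.626 , -0.0866,  0.144 ]), [np.float64(0.004662006771749401), np.float64(0.004662006771749538)])
the job is handed in; nothing more can be done
None
```

I lifted the headband by the inside of its crown with the hook and hung it over the bar. I then slipped the hook out, laid it back in its rest and handed the job in. There was no verdict, and the clock read about 27 s of the 72 s allowed.

**Set-down:** The load moved from hook to bar gradually. The tool force fell from about 4 N to about 1.2 N, which is the hook alone, with the bar's top at about 138 mm. I stopped the rod about 20 mm above the ledge, and I felt no resistance as the hook came out.

**Last checks:**
- **Headband:** it sits square across the bar, one leg on each side of the ledge, about 86 mm out from the post.
- **Hook:** it lies between the brass cheeks, released within 2 mm of where I picked it up, and the gripper is well clear.
- **Other objects:** those in the final picture look undisturbed; the jar, bowl and tray were partly or wholly out of it.

**Less certain:** the crown is about 15 to 18 mm to the robot's side of the bar line, so the headband leans slightly, by my estimate about 0.2 rad. Both are within the 30 mm and 0.45 rad limits. That figure is rough, because the two camera rays missed each other by about 9 mm. I did not re-centre the headband.

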